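# Refit the locking collar of the round organizer and hold it home

### The job

Take the orange knurled collar from the green grip pad, set it (same side up) over the steel post in the middle of the round organizer's lid, and turn it under light downward pressure until its hidden keyways drop over the post's cross-pin. Then push it all the way down against the post's spring until it sits flush on the black boss of the lid, and finish still gripping it and holding it pushed home there, so that I can snap the rim clips shut. Leave the nail jar, the level and the locking pliers where they are.

Things in the scene. Friction and masses are not known exactly. Their poses are not given: they have to be found in the camera images.
- collar_center (a point): centre (half-way up, on the axis) of the loose orange knurled collar: ring of 54 mm diameter (56 over fine look-only ribs), 36 mm high, 70 to 130 g, lying flat on the green grip pad (fixed disc 116 mm across, 4 mm thick), its axis z upright, yaw anything. A plain bore of 30 mm diameter runs right through. It can be gripped over its whole height; nothing stands around it
- collar_bottom (a point): centre of the collar's bottom face, 18 mm under collar_center. Hidden in this face are four keyways 90 degrees apart, 9.5 mm wide, reaching from the bore to 23 mm from the axis and 14 mm up; closed above and outside, with no mark to show where they are. They fit over the cross-pin within about 0.08 rad either way
- seat (a point): centre of the top face of the black boss (60 mm diameter, 12 mm above the flat clear lid, 70 mm above the work surface) in the middle of the round blue organizer (lid 218 mm across, 3 small open clips at its rim, fixed in place); z up. A round steel post (26 mm diameter, its top 6 mm tapering to 16 mm) rises here to 33 mm above the seat. Home = collar_bottom on this face
- pin_height (a point): point on the post's axis at the top of the cross-pin (a 6 mm square bar through the post, ends 21 mm from the axis on both sides), 19 mm above the seat with the spring relaxed. The pin's direction in plan is random; no listed yaw tells it. Off the keyways the collar's bottom stops here. In the keyways it drops until 5 mm above the seat; these last 5 mm are pushed against the spring, and spring back if let go
- post (a joint): how far the post with its cross-pin is pressed down, in m: 0 relaxed, 0.007 at its stop. It takes about 2 N to start and 1.4 N more per mm. While turning under a push it springs back up to 0 as the keyways come over the pin; it reads about 0.005 with the collar home. The post does not turn
- jar_center (a point): bystander, not to be moved: centre of the glass jar of finishing nails, 66 mm diameter, 92 mm high, standing
- level_center (a point): bystander, not to be moved: centre of the aluminium torpedo level, 230 mm long (its x axis), 22 mm wide, 42 mm high
- pliers_center (a point): bystander, not to be moved: middle of the steel locking pliers lying flat, about 200 mm long (x axis, jaws to +x), 60 mm wide, 14 mm high
There are look-alikes about, which are no part of the job. Of the things that look like the part that bears collar_center, take the one that is farthest to the robot's right at the start. What is shaped like the part that bears seat but red is not meant.

How it is judged:
On the way, in this order (a step that is already met when the one before it is completed fails the run):
1. the collar is lifted clear of the pad (height (world z) of collar_center above 0.06 m), for 0.1 s.
2. the collar is set over the post, upright (horizontal distance between collar_center and seat below 0.006 m and z of collar_center in the frame of seat below 0.044 m and angle between collar_center's own z axis and vertical below 0.2 rad), for 0.1 s.
At the end, for the whole second after the job is handed in: The collar is upright (0.1 rad) round the post, its bottom within about 2 mm of the seat, centred within 4 mm, the spring pressed more than 2.5 mm by the cross-pin in the keyways, at rest, and the fingers still hold it (more than 2 N) (z of collar_center in the frame of seat below 0.0202 m and horizontal distance between collar_center and seat below 0.004 m and angle between collar_center's own z axis and vertical below 0.1 rad and value of joint post above 0.0025 m and linear speed of collar below 0.02 m/s and contact force between the fingers and collar above 2 N); the arm keeps its last pose, push and grip.
It fails at once if the nail jar was moved by more than 25 mm (distance of jar_center from where it was at the start of the episode above 0.025 m).
It fails at once if the level was moved by more than 25 mm (distance of level_center from where it was at the start of the episode above 0.025 m).
It fails at once if the pliers were moved by more than 25 mm (distance of pliers_center from where it was at the start of the episode above 0.025 m).
It also fails if it takes over 51 s, if anything falls off the work surface, if the arm or the gripper's body presses on something with over 40 N, if the wrist force passes 120 N, or if a joint passes its speed limit or range.

### The arm

A 7-joint arm with a two-finger parallel gripper is mounted at the origin on the work surface. World frame = base frame: x ahead of the robot, y to its left, z up, the work surface at z = 0. Lengths are in m, angles in rad, forces in N, time in s.
With the tool pointing down it reaches from about 0.35 to 0.9 m from the base axis. Payload 8.1 kg.
Tool frame: the origin (TCP) lies between the finger pads; the fingertips stand 25 mm ahead of it and the grasp point (between the pads) lies 6 mm ahead of it; z points along the fingers, y is the direction in which the jaws open and shut (so a half turn about z gives the same grasp; the last joint's range is limited). The gripper opens to 92 mm and grips with 3 to 60 N. Pads are 19 mm wide; open, the fingers measure 130 mm over their backs; the gripper's body (75 mm by 190 mm) begins 47 mm behind the grasp point.
Start: joints at [1.116, 0.434, 0.025, 1.573, -0.012, 1.134, -0.075], TCP at [0.215, -0.587, 0.213] pointing down, gripper open.
Joint ranges: [-2.62, 2.62], [-0.44, 2.09], [-1.27, 1.32], [0.08, 2.57], [-1.32, 4.46], [0.12, 2], [-2.74, 2.74]. Speed limits (rad/s): [2.22, 2.22, 3.01, 3.01, 3.14, 3.14, 3.14].

### API

Orientations are given as a rotation vector (axis times angle).
In Python, from cell import * gives the robot as it stands.
- The arm moves only by the shell command python3 -m jog 'ROWS' [FORCE]. ROWS is JSON, one flat list of numbers, 5 for each row, row after row: the finger opening in mm, from 0 to 91.8, then the shift along the tool's x, y, z in units of 40 mm (1.0 is 40 mm), then the turn about the tool's z in units of 6 degrees (1.0 is 6 degrees). A call has 1 to 20 rows; each row shifts and turns the pose as measured when the row begins, along the tool's axes as they then stand; what a row does not reach is not made up. A row lasts 1/12 s, in which the tool goes at most 41.7 mm and 7.16 degrees, less where a joint would pass 70% of its speed; a pose out of reach is approached as far as the arm can. A call is refused whole if a number of a shift passes 1 or a number of a turn 1, either way. A call with a gripper value outside its range is refused whole. The fingers move at their own pace and stop on an object; FORCE is the grip in N (left out, the last holds). Time passes only in rows, so rows that do not move let the fingers close. It gives the time, the measured TCP pose, the force and the opening at its end, in the units of the state.
- observe(): the state, without advancing time (a new reading comes with each control period).
- get_image(name): name is "scene" or "top" or "wrist"; returns the picture (400x640x3 uint8, red, green, blue); there is no depth.
- camera_params(name): a dict with "intrinsics" (3x3 intrinsics, pixels), "xyz" and "orientation" of the camera in the world. Camera axes: x right, y down, z forward; pixel columns grow to the right and rows downward; lengths in m; the calibration is good to about 2 mm. A picture is of the moment at which its call begins: read the wrist's pose just before it. camera_params takes no time and is no camera call; for the wrist camera it gives the pose at the moment of the call.
- sign_off(): hands the job in, once; it reports no verdict.
The state is a dict: "clock": time; "joints": joint angles; "dq": joint speeds; "joint_efforts": joint torques, N m; "position": TCP position; "ee_rot": TCP orientation; "force": force on the tool from outside, world axes, zero at the start; "ft_torque": the same for the moment, N m; "width": opening from 0.0 (shut) to 1.0 (fully open).
Only numpy, scipy, OpenCV 4.12 (cv2) and the standard library are available. Lean on these libraries where they do the work, as an engineer would, in place of code of your own. Each camera call takes 0.05 s, during which the arm holds its last target. There are 200 camera calls.

## Working session

There is one attempt and no reset: what is moved stays moved. The work goes in short steps, Python scripts to look and compute and a shell command to move; the robot and the scene stay as the last step left them, time stands still between calls to the robot, and variables do not carry over. Pictures are saved under pics/ and viewed, about 8 in all and at most 12, crops included, and the job is handed in when it is done.

```bash
mkdir -p pics
python3 - <<'E'
from cell import *
import cv2,numpy as np
s=observe();print(s)
for n in("top","scene"):
    im=get_image(n);cv2.imwrite(f"pics/{n}0.png",cv2.cvtColor(im,cv2.COLOR_RGB2BGR))
    print(n,camera_params(n))
E
```

```text
{'clock': 0.0, 'joints': array([ 1.11639556,  0.43522145,  0.02496999,  1.5741117 , -0.01158597,
        1.13400961, -0.07509128]), 'dq': array([ 1.34823106e-04,  7.55424860e-06,  7.18773941e-04,  9.25425147e-04,
        4.82932571e-04,  3.41416782e-04, -1.32378338e-04]), 'joint_efforts': array([ 4.55369673e-04, -6.67858887e+01,  9.85562280e-01, -3.14471126e+01,
       -6.04255730e-02,  4.26765508e-02,  1.31193606e-04]), 'position': array([ 0.21511954, -0.58622903,  0.21174028]), 'ee_rot': array([-3.09160852e+00, -5.49410274e-01,  6.81151746e-04]), 'force': array([-0.68162233,  0.78728065, -0.16922159]), 'ft_torque': array([ 0.01070836,  0.04078995, -0.01252357]), 'width': 1.001645327197161}
top {'intrinsics': array([[480.60306979,   0.        , 318.83255603],
       [  0.        , 480.60306979, 197.31121702],
       [  0.        ,   0.        ,   1.        ]]), 'xyz': array([0.38684471, 0.00302169, 1.4748276 ]), 'orientation': array([-2.20843804,  2.14999983, -0.09692119])}
scene {'intrinsics': array([[519.76927992,   0.        , 316.93119388],
       [  0.        , 519.76927992, 196.63922111],
       [  0.        ,   0.        ,   1.        ]]), 'xyz': array([ 1.17814786, -0.91716349,  1.00377446]), 'orientation': array([-2.15365135, -0.74878675,  0.33235224])}
```

View pics/top0.png

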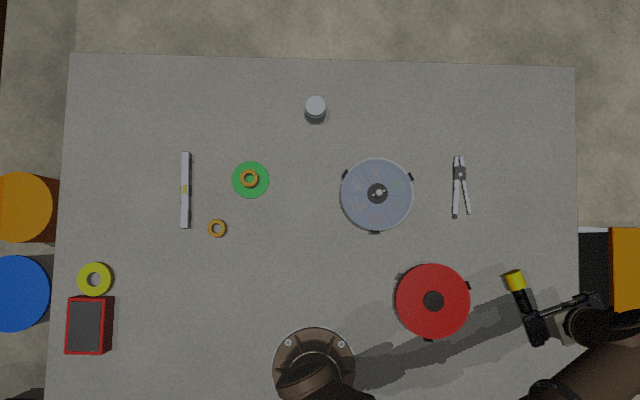

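View pics/scene0.png

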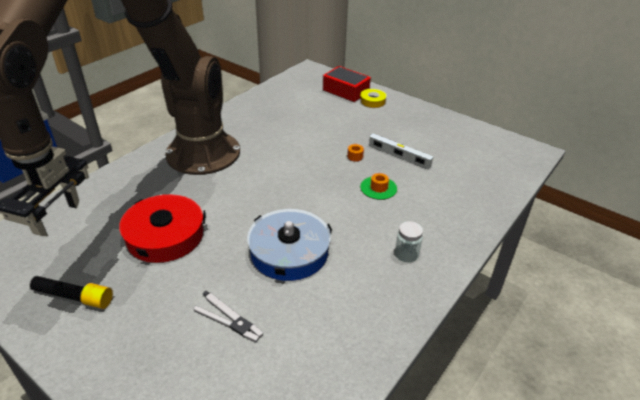

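The top view shows the collar on the green pad at (249,179). The other orange ring at (217,228) lies further left, so the one on the pad is the right one. The blue organizer's post is at (377,193), and the red look-alike at (433,300) can be ignored.

```bash
cat > h.py <<'E'
from cell import *
import cv2,numpy as np
from scipy.spatial.transform import Rotation as R
def ray(c,px,z):
    d=R.from_rotvec(c["orientation"]).as_matrix()@np.linalg.inv(c["intrinsics"])@[px[0],px[1],1.]
    return c["xyz"]+d*(z-c["xyz"][2])/d[2]
def proj(c,P):
    p=c["intrinsics"]@(R.from_rotvec(c["orientation"]).as_matrix().T@(np.array(P)-c["xyz"]));return p[:2]/p[2]
def rows(s,T):
    "shift to T in tool axes, units of 40mm"
    return R.from_rotvec(s["ee_rot"]).inv().apply(np.array(T)-s["position"])/.04
def blob(mask,near):
    n,_,st,ce=cv2.connectedComponentsWithStats(mask.astype(np.uint8))
    k=[i for i in range(1,n) if st[i,4]>40];i=min(k,key=lambda i:np.hypot(*(ce[i]-near)))
    return ce[i],st[i]
E
python3 - <<'E'
from h import *
for n,pc,pl in(("top",(249,179),(377,194)),("scene",(379,185),(289,240))):
    im=cv2.imread(f"pics/{n}0.png");hsv=cv2.cvtColor(im,cv2.COLOR_BGR2HSV);H,S,V=cv2.split(hsv)
    c=camera_params(n)
    o=blob((H>5)&(H<24)&(S>120)&(V>60),pc);print(n,"orange",o,ray(c,o[0],.04),ray(c,o[0],.03))
    g=blob((H>45)&(H<75)&(S>120),pc);print("green",g,ray(c,g[0],.004))
    if n=="top":
        b=blob((H>95)&(H<125)&(S>50)&(V>60),pl);print("lid",b,ray(c,b[0],.058))
        x,y,w,h=b[1][:4];print(ray(c,(x+w/2-.5,y+h/2-.5),.058))
    bl=blob((V<60),pl);print("boss",bl,ray(c,bl[0],.07))
    x0,y0=pl;cv2.imwrite(f"pics/{n}c.png",cv2.resize(im[y0-40:y0+40,x0-40:x0+40],None,fx=5,fy=5,interpolation=2))
print(proj(camera_params("top"),[.6,0,.07]))
s=observe();print(R.from_rotvec(s["ee_rot"]).as_matrix().round(3))
E
```

```text
top orange (array([248.78911565, 178.19047619]), array([241, 169,  18,  19, 147], dtype=int32)) [0.56169024 0.21156497 0.04      ] [0.56290882 0.2130184  0.03      ]
green (array([249.06976744, 178.        ]), array([245, 175,   9,   7,  43], dtype=int32)) [0.56669106 0.21595686 0.004     ]
lid (array([ 21.44004906, 292.80343453]), array([   0,  255,   50,   78, 3261], dtype=int32)) [0.20693699 0.85477436 0.058     ]
[0.20517731 0.84576775 0.058     ]
boss (array([379.64473684, 196.89473684]), array([370, 190,  17,  13,  76], dtype=int32)) [ 0.51321404 -0.17870819  0.07      ]
scene orange (array([379.31294964, 181.96043165]), array([371, 173,  18,  19, 278], dtype=int32)) [0.57378655 0.19311268 0.04      ] [0.56751578 0.20463277 0.03      ]
green (array([377.79493671, 189.68101266]), array([361, 177,  36,  22, 395], dtype=int32)) [0.56865958 0.19861367 0.004     ]
boss (array([288.6  , 235.835]), array([279, 227,  20,  16, 200], dtype=int32)) [ 0.533061   -0.18308609  0.07      ]
[319.5759744  165.96788747]
[[ 0.939  0.344 -0.001]
 [ 0.344 -0.939  0.001]
 [-0.    -0.001 -1.   ]]
```

View pics/topc.png

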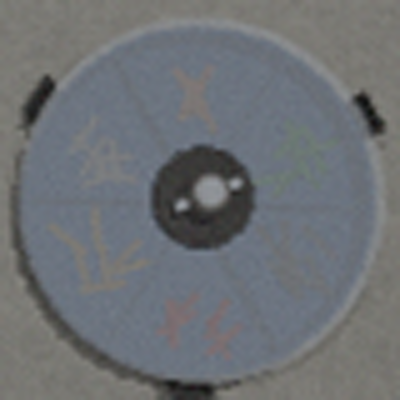

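The post's cross-pin is visible in plan, with its ends at crop (182,206) and (236,184). The boss is centred at crop (203,197), which is full-image pixel (377.6,193.4). I'll move towards the collar now.

```bash
python3 -m jog '[91.8,0.68,-0.71,0,0,91.8,0.68,-0.71,0,0,91.8,0.68,-0.71,0,0,91.8,0.68,-0.71,0,0,91.8,0.68,-0.71,0,0,91.8,0.68,-0.71,0,0,91.8,0.68,-0.71,0,0,91.8,0.68,-0.71,0,0,91.8,0.68,-0.71,0,0,91.8,0.68,-0.71,0,0,91.8,0.68,-0.71,0,0,91.8,0.68,-0.71,0,0,91.8,0.68,-0.71,0,0,91.8,0.68,-0.71,0,0,91.8,0.68,-0.71,0,0,91.8,0.68,-0.71,0,0,91.8,0.68,-0.71,0,0,91.8,0.68,-0.71,0,0]' 30
python3 - <<'E'
from h import *
s=observe();print(s["position"],s["joints"],s["ee_rot"])
print(rows(s,[.5617,.2115,.212]))
print(rows(s,ray(camera_params("top"),(377.6,193.4),.07)),ray(camera_params("top"),(377.6,193.4),.07))
E
```

```text
clock: 1.6
position: [0.5034, 0.0825, 0.2054]
ee_rot: [-3.098, -0.521, 0.013]
force: [0.9, -1.3, 0.0]
width: 1.006
[0.5034365  0.08247645 0.20537428] [ 0.06106154  0.29608305 -0.4114777   1.82489048  0.13235264  1.05628554
 -1.63832385] [-3.0976638  -0.52093974  0.01345878]
[ 2.43007622 -2.57203214 -0.18134898]
[-1.58637553  6.19368401  3.38652571] [ 0.52335501 -0.17253736  0.07      ]
```

```bash
python3 -m jog '[91.8,0.61,-0.64,0,0,91.8,0.61,-0.64,0,0,91.8,0.61,-0.64,0,0,91.8,0.55,-0.58,0,0,91.8,0,0,0,0]' 30
python3 - <<'E'
from h import *
s=observe();c=camera_params("wrist");im=cv2.cvtColor(get_image("wrist"),cv2.COLOR_RGB2BGR);cv2.imwrite("pics/w1.png",im)
print(s["position"],rows(s,[.5617,.2115,.2]),c)
H,S,V=cv2.split(cv2.cvtColor(im,cv2.COLOR_BGR2HSV))
g=proj(c,[.5617,.2115,.04]);print(g)
print(blob((H>5)&(H<24)&(S>120)&(V>60),g))
E
```

```text
clock: 2.02
position: [0.5621, 0.2238, 0.2026]
ee_rot: [-3.091, -0.532, 0.016]
force: [-1.7, -1.2, 0.2]
width: 1.002
[0.56206779 0.22378704 0.20264222] [-0.1106747   0.28687429  0.06526305] {'intrinsics': array([[347.1618351 ,   0.        , 320.38483671],
       [  0.        , 347.1618351 , 198.37530793],
       [  0.        ,   0.        ,   1.        ]]), 'xyz': array([0.63192449, 0.24853839, 0.37393738]), 'orientation': array([ 2.37555573, -1.67561626, -0.24493758])}
[334.41889105 181.4147626 ]
(array([333.33005691, 175.77289188]), array([ 307,  147,   55,   57, 1933], dtype=int32))
```

View pics/w1.png

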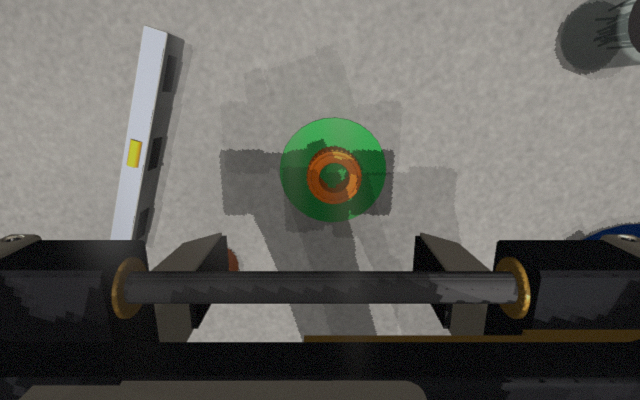

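The wrist view shows the collar centred at about (333,176) on the pad, with the second ring partly hidden at the left, outside the jaws.

Run:
```python
from h import *
s=observe();c=camera_params("wrist")
im=cv2.imread("pics/w1.png");H,S,V=cv2.split(cv2.cvtColor(im,cv2.COLOR_BGR2HSV))
for m,z,lo in(((H>5)&(H<24)&(S>120)&(V>60),.038,100),((H>45)&(H<80)&(S>100),.004,100)):
    m=m.astype(np.uint8);m[232:]=0
    k=max(cv2.findContours(m,0,1)[0],key=cv2.contourArea);(x,y),r=cv2.minEnclosingCircle(k);print(x,y,r,ray(c,(x,y),z))
P=ray(c,(333.3,176.2),.037);print(P,s["position"],rows(s,[P[0],P[1],.022+.006]))
```

```text
332.9640808105469 174.8922576904297 28.748620986938477 [0.56621788 0.21186447 0.038     ]
332.506103515625 169.0457305908203 52.964725494384766 [0.56550561 0.21107813 0.004     ]
[0.56489241 0.21099519 0.037     ] [0.5613703  0.22109551 0.20232084] [0.04673809 0.2882183  4.35644429]
```

```bash
python3 -m jog '[91.8,0.05,0.27,0.4,0,91.8,0,0,0.9,0,91.8,0,0,0.9,0,91.8,0,0,0.9,0,91.8,0,0,0.5,0,91.8,0,0,0,0]' 30
python3 - <<'E'
from h import *
s=observe();print(s["position"],rows(s,[.565,.2115,.035]))
c=camera_params("wrist");im=cv2.cvtColor(get_image("wrist"),cv2.COLOR_RGB2BGR);cv2.imwrite("pics/w2.png",im)
E
```

```text
clock: 2.57
position: [0.5661, 0.2074, 0.054]
ee_rot: [-3.096, -0.528, 0.014]
force: [-0.7, 0.1, 0.5]
width: 1.0
[0.5661323  0.20737784 0.05402156] [ 0.0115881  -0.10558928  0.47568426]
```

View pics/w2.png

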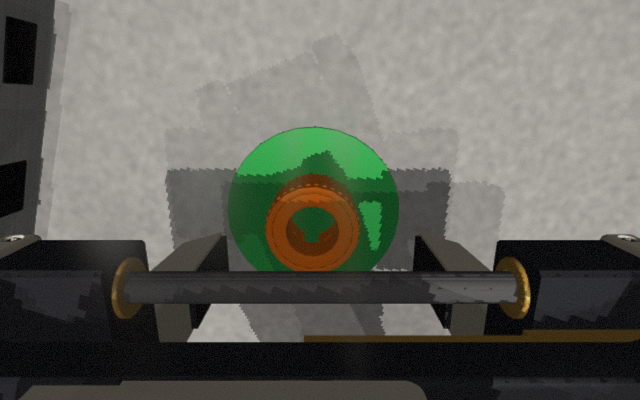

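The collar's top face is now at about (313,228), between the jaws.

Run:
```python
from h import *
s=observe();c=camera_params("wrist");P=ray(c,(313,228.5),.04);print(P,proj(c,P+[.027,0,0]),s["position"],rows(s,[P[0],P[1],.035]))
```

```text
[0.56709122 0.21337344 0.04      ] [328.88219051 185.43503501] [0.56666329 0.20745395 0.05563755] [ 0.06313371 -0.13505994  0.51573299]
```

```bash
python3 -m jog '[91.8,0.04,-0.13,0.3,0,91.8,0,0,0.2,0,91.8,0,0,0,0,40,0,0,0,0,40,0,0,0,0,40,0,0,0,0,40,0,0,0,0,40,0,0,0,0,40,0,0,0,0]' 30; python3 -m jog '[40,0,0,0,0,40,0,0,0,0,40,0,0,0,0]' 30
python3 -c "
from h import *
s=observe();print(s['position'],s['force'],s['width']*91.8)"
```

```text
clock: 3.37
position: [0.5711, 0.2137, 0.0425]
ee_rot: [-3.095, -0.524, -0.005]
force: [-0.2, -0.3, 0.0]
width: 0.615
clock: 3.62
position: [0.5713, 0.2137, 0.043]
ee_rot: [-3.095, -0.524, -0.006]
force: [0.6, 0.3, 0.8]
width: 0.444
[0.57134816 0.21373121 0.0429597 ] [0.60142141 0.28707747 0.75476703] 40.715699398031084
```

Run:
```python
from h import *
im=cv2.cvtColor(get_image("wrist"),cv2.COLOR_RGB2BGR);cv2.imwrite("pics/w3.png",im)
s=observe();print(s['position'],s['force'],s['width']*91.8)
```

```text
[0.57133732 0.21373624 0.04294136] [0.2473872  0.18592356 0.31094187] 40.48905348808389
```

View pics/w3.png

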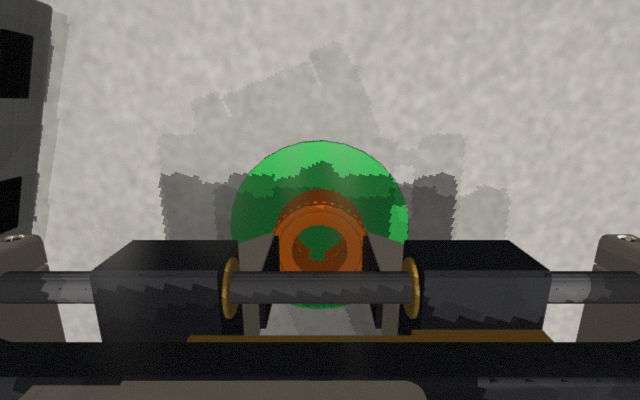

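Run:
```python
from h import *
s=observe();c=camera_params("wrist");M=R.from_rotvec(s["ee_rot"])
T=s["position"]
for o in ([0,0,0],[0,0,.003],[0,.028,.003],[0,-.028,.003],[.0095,.028,.003],[0,.02,.003],[0,0,.025]):print(o,proj(c,T+M.apply(o)))
print(ray(c,(320,250),.04),M.inv().apply(ray(c,(320,250),.04)-T),M.as_matrix().round(3))
im=cv2.imread("pics/w3.png");cv2.imwrite("pics/w3c.png",cv2.resize(im[170:340,220:420],None,fx=3.5,fy=3.5,interpolation=2))
```

```text
[0, 0, 0] [322.54454845 243.18753015]
[0, 0, 0.003] [322.51632059 241.01724343]
[0, 0.028, 0.003] [374.22836597 241.05690539]
[0, -0.028, 0.003] [270.81576224 240.97759028]
[0.0095, 0.028, 0.003] [374.97392449 224.5036343 ]
[0, 0.02, 0.003] [359.4523235 241.0455725]
[0, 0, 0.025] [322.33315389 226.93454891]
[0.5659578  0.21330867 0.04      ] [-0.00523226 -0.00136168  0.00292283] [[ 0.944  0.329  0.003]
 [ 0.329 -0.944  0.003]
 [ 0.004 -0.002 -1.   ]]
```

View pics/w3c.png

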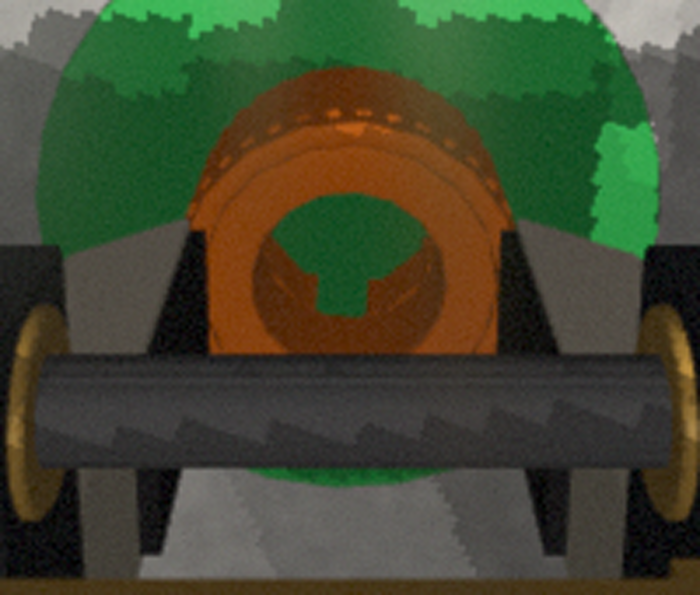

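Odd: the opening simply reached the commanded 40 mm, though the collar is 54 mm wide. One keyway notch shows through the bore, towards tool -x. I'll close further to see whether the fingers are on the collar.

```bash
python3 -m jog '[10,0,0,0,0,10,0,0,0,0,10,0,0,0,0]' 30
python3 - <<'E'
from h import *
im=cv2.cvtColor(get_image("wrist"),cv2.COLOR_RGB2BGR);cv2.imwrite("pics/w4c.png",cv2.resize(im[170:340,220:420],None,fx=3.5,fy=3.5,interpolation=2))
s=observe();c=camera_params("wrist");print(s['position'],s['width']*91.8)
Rm=R.from_rotvec(c["orientation"]).as_matrix();P=ray(c,(320,250),.04);print("depth",(Rm.T@(P-c["xyz"]))[2])
E
```

```text
clock: 3.92
position: [0.5712, 0.2137, 0.0428]
ee_rot: [-3.095, -0.524, -0.005]
force: [-0.6, 0.5, -0.1]
width: 0.267
[0.57117211 0.21364661 0.04275766] 20.515375559504093
depth 0.18913246655164895
```

View pics/w4c.png

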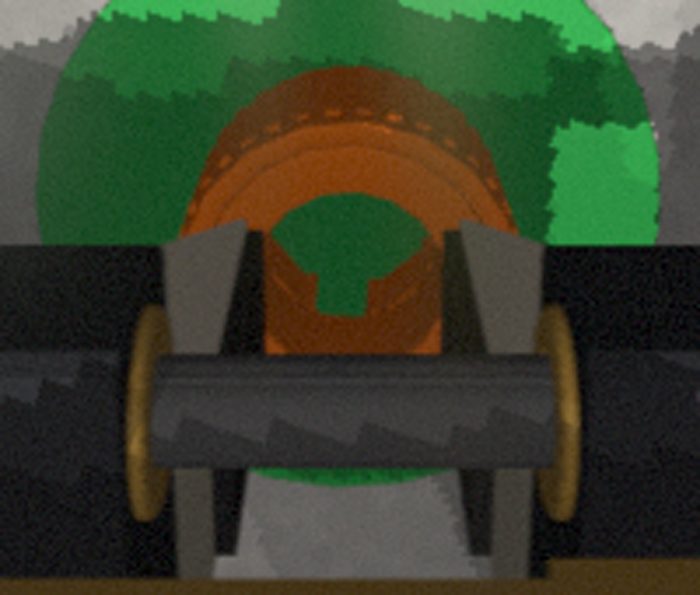

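The fingers are closing above the collar, so the real tip height disagrees with the stated TCP geometry. I'll work out where the pad tips are from the image.

Run:
```python
from h import *
s=observe();c=camera_params("wrist");M=R.from_rotvec(s["ee_rot"]);Rm=R.from_rotvec(c["orientation"]).as_matrix()
K=np.linalg.inv(c["intrinsics"])
for p in((294.9,236.3),(346.6,236.3)):
  for d in(.16,.174,.19,.205):
    P=c["xyz"]+Rm@(K@[*p,1.])*d;print(d,P.round(4),M.inv().apply(P-s["position"]).round(4))
print("cam in tool",M.inv().apply(c["xyz"]-s["position"]))
print(s["joints"])
```

```text
0.16 [0.5791 0.23   0.0653] [ 0.0129 -0.0129 -0.0225]
0.174 [0.5738 0.2293 0.0522] [ 0.0077 -0.0139 -0.0094]
0.19 [0.5679 0.2285 0.0373] [ 0.0017 -0.0151  0.0055]
0.205 [0.5623 0.2278 0.0232] [-0.0038 -0.0162  0.0196]
0.16 [0.5869 0.2075 0.0653] [ 0.0129  0.0109 -0.0225]
0.174 [0.5824 0.2049 0.0522] [ 0.0077  0.012  -0.0094]
0.19 [0.5772 0.2018 0.0372] [0.0018 0.0132 0.0056]
0.205 [0.5723 0.1989 0.0231] [-0.0038  0.0143  0.0196]
cam in tool [ 0.07253145 -0.00105823 -0.1719954 ]
[-0.19362038  0.62147351 -0.36826211  1.76347614  0.29287232  0.80706756
 -1.93797597]
```

The pad tips really sit about 35 mm higher than the reported TCP implies: tip z ≈ 0.05, collar top 0.04. I'll open, centre and descend in small steps while watching the force.

```bash
python3 -m jog '[91.8,-0.1,-0.03,0,0,91.8,0,0,0,0,91.8,0,0,0,0,91.8,0,0,0,0,91.8,0,0,0,0,91.8,0,0,0,0,91.8,0,0,0,0,91.8,0,0,0,0,91.8,0,0,0.3,0,91.8,0,0,0.3,0,91.8,0,0,0,0]' 30
python3 - <<'E'
from h import *
im=cv2.cvtColor(get_image("wrist"),cv2.COLOR_RGB2BGR);cv2.imwrite("pics/w5.png",im)
s=observe();c=camera_params("wrist");print(s['position'],s['width']*91.8,s["force"],c["xyz"])
E
```

```text
clock: 4.88
position: [0.567, 0.2136, 0.0169]
ee_rot: [-3.095, -0.524, -0.007]
force: [-0.2, -0.7, -0.5]
width: 0.969
[0.56715767 0.2137481  0.0176418 ] 90.32071325706384 [ 0.76772379 -0.45047163  0.11676894] [0.63456943 0.23799661 0.18996362]
```

View pics/w5.png

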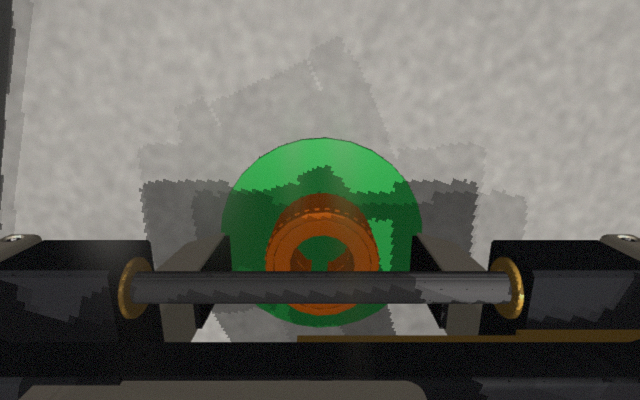

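```bash
python3 - <<'E'
from h import *
s=observe();c=camera_params("wrist");M=R.from_rotvec(s["ee_rot"])
im=cv2.imread("pics/w5.png");H,S,V=cv2.split(cv2.cvtColor(im,cv2.COLOR_BGR2HSV))
g=((H>45)&(H<80)&(S>100)).astype(np.uint8);g[232:]=0
k=max(cv2.findContours(g,0,1)[0],key=cv2.contourArea);h=cv2.convexHull(k);(x,y),r=cv2.minEnclosingCircle(h)
for p,z in(((322,264.5),.04),((321,232),.004)):
  P=ray(c,p,z);print(P,M.inv().apply(P-s["position"]))
E
python3 -m jog '[91.8,0,0,0.15,0,91.8,0,0,0.15,0,91.8,0,0,0,0]' 30
```

```text
[0.56562567 0.21355724 0.04      ] [-0.00139626 -0.00036392 -0.02236494]
[0.56800041 0.21492421 0.004     ] [ 0.00111362 -0.0008089   0.01364909]
clock: 5.18
position: [0.567, 0.2138, 0.0039]
ee_rot: [-3.095, -0.524, -0.006]
force: [-0.3, -0.4, -0.5]
width: 0.999
```

```bash
python3 -m jog '[40,0,0,0,0,40,0,0,0,0,40,0,0,0,0,40,0,0,0,0,40,0,0,0,0,40,0,0,0,0,40,0,0,0,0,40,0,0,0,0,40,0,0,0,0,40,0,0,0,0]' 40
python3 -m jog '[40,0,0,-0.3,0,40,0,0,-0.6,0,40,0,0,-0.9,0,40,0,0,-0.9,0,40,0,0,-0.9,0,40,0,0,-0.5,0,40,0,0,0,0]' 40
```

```text
clock: 6.02
position: [0.5673, 0.2139, 0.0043]
ee_rot: [-3.095, -0.524, -0.007]
force: [0.4, 0.3, -1.4]
width: 0.581
clock: 6.6
position: [0.564, 0.2131, 0.1782]
ee_rot: [-3.095, -0.527, 0.001]
force: [0.4, 0.4, -1.4]
width: 0.586
```

Gripped at 53.5 mm and lifted. Next I move near the organizer, stopping short so the wrist camera can see the post.

```bash
python3 -m jog '[40,-0.25,0.4,0,0,40,-0.5,0.85,0,0,40,-0.5,0.85,0,0,40,-0.5,0.85,0,0,40,-0.5,0.85,0,0,40,-0.5,0.85,0,0,40,-0.5,0.85,0,0,40,-0.5,0.85,0,0,40,-0.5,0.85,0,0,40,-0.5,0.85,0,0,40,-0.3,0.5,0,0,40,0,0,0,0,40,0,0,0,0]' 40
python3 - <<'E'
from h import *
s=observe();c=camera_params("wrist")
im=cv2.cvtColor(get_image("wrist"),cv2.COLOR_RGB2BGR);cv2.imwrite("pics/w6.png",im)
print(s['position'],s["joints"],rows(s,[.5234,-.1725,.178]),proj(c,[.5234,-.1725,.07]),proj(c,[.5234,-.1725,.103]))
E
```

```text
clock: 7.68
position: [0.4794, -0.1898, 0.1773]
ee_rot: [-3.088, -0.535, -0.004]
force: [0.3, 0.9, -1.5]
width: 0.584
[ 0.47935828 -0.18983711  0.1773184 ] [ 0.53638909  0.31906496 -0.32602872  1.86098135  0.11105943  0.9809084
 -1.06413781] [ 1.18272934 -0.03807477 -0.01212917] [321.11103633 135.52620153] [320.81016182 139.69500613]
```

View pics/w6.png

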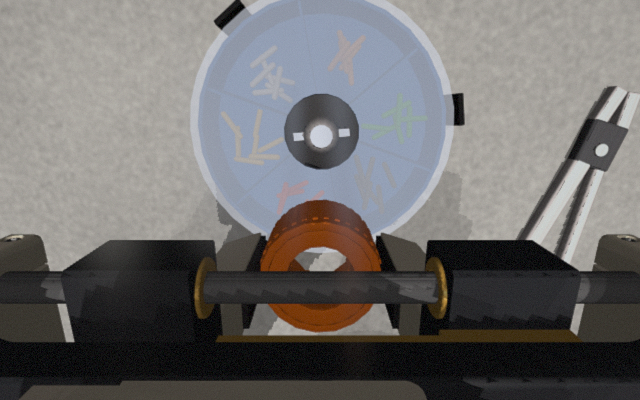

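The pin lies almost along the jaw direction, with ends at (297,137) and (344,132), and the boss is at (321,131). Compared with the notch seen earlier, the collar needs roughly -10° of turn. Next: refine the centre positions.

Run:
```python
from h import *
s=observe();c=camera_params("wrist");M=R.from_rotvec(s["ee_rot"]);im=cv2.imread("pics/w6.png")
H,S,V=cv2.split(cv2.cvtColor(im,cv2.COLOR_BGR2HSV))
m=((V<75)).astype(np.uint8);m[190:]=0;m[:,:270]=0;m[:,370:]=0
k=max(cv2.findContours(m,0,1)[0],key=cv2.contourArea);(x,y),r=cv2.minEnclosingCircle(k)
P=ray(c,(x,y),.07);print("boss",x,y,r,P)
w=((V>170)&(S<60)).astype(np.uint8);w[:,:285]=0;w[:,355:]=0;w[:115]=0;w[155:]=0
n,_,st,ce=cv2.connectedComponentsWithStats(w);print(st[1:,4],ce[1:])
for q in ce[1:]:print(ray(c,q,.089),ray(c,q,.103))
o=((H>3)&(H<24)&(S>110)&(V>50)).astype(np.uint8);o[:195]=0
k=max(cv2.findContours(o,0,1)[0],key=cv2.contourArea);print("orange bbox",cv2.boundingRect(k))
off=M.inv().apply([P[0],P[1],.1]-s["position"]);print("boss in tool",off)
for t in([-.0015,-.0004,-.0357],[.0255,0,-.0357],[-.0285,0,-.0357]):print("collar top proj",proj(c,s["position"]+M.apply(t)))
print("rows to put collar on boss",(off[:2]-[-.0015,-.0004])/.04)
cv2.imwrite("pics/w6c.png",cv2.resize(im[185:340,240:400],None,fx=4,fy=4,interpolation=2))
```

```text
boss 317.0 153.5 18.768423080444336 [ 0.50870909 -0.1743079   0.07      ]
[  5 405  79  70  34   7] [[285.         117.        ]
 [320.91358025 135.81728395]
 [343.55696203 132.37974684]
 [297.74285714 136.32857143]
 [286.35294118 150.35294118]
 [353.42857143 153.        ]]
[ 0.52860513 -0.1427553   0.089     ] [ 0.52959911 -0.14399826  0.103     ]
[ 0.52467007 -0.17207525  0.089     ] [ 0.52587555 -0.17174228  0.103     ]
[ 0.5326824 -0.1869808  0.089    ] [ 0.53345723 -0.18584667  0.103     ]
[ 0.51851299 -0.15601773  0.089     ] [ 0.52004941 -0.15654784  0.103     ]
[ 0.50577627 -0.15130565  0.089     ] [ 0.50799728 -0.15208903  0.103     ]
[ 0.52091353 -0.19934141  0.089     ] [ 0.52232093 -0.1975429   0.103     ]
orange bbox (260, 200, 122, 72)
boss in tool [ 0.03267278 -0.00419084  0.07737399]
collar top proj [321.99360586 278.54874653]
collar top proj [323.0742284  219.80189512]
collar top proj [322.76560013 331.94145344]
rows to put collar on boss [ 0.85431957 -0.09477092]
```

View pics/w6c.png

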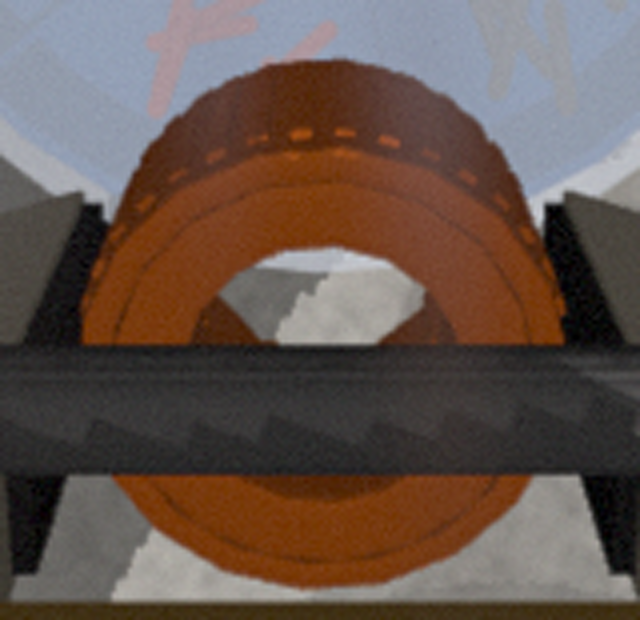

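The collar in the gripper matches the prediction to within 1 mm. The post centre from its top and from the pin ends agree at (0.5257, -0.1716). I'll make the turn in the air first.

```bash
cat >> h.py <<'E'
SEAT=np.array([.5257,-.1716])
def rep():
    s=observe();M=R.from_rotvec(s["ee_rot"]);col=s["position"]+M.apply([-.002,-.0008,-.0177])
    d=M.inv().apply(np.r_[SEAT-col[:2],0])/.04
    print("t",s["clock"],"bottom over seat mm",(col[2]-.018-.07)*1e3,"row xy to seat",d[:2].round(3),"yaw",np.degrees(2*np.arctan2(-s["ee_rot"][1],-s["ee_rot"][0])).round(2),"F",s["force"].round(1),"T",s["ft_torque"].round(2),"tilt",np.degrees(np.arccos(-M.as_matrix()[2,2])).round(2),"w",s["width"]*91.8,"j7",s["joints"][6].round(2))
E
python3 -m jog '[40,0.4,-0.02,0,-1,40,0.5,-0.02,0,-0.9,40,0,0,0,0,40,0,0,0,0]' 40 >/dev/null; python3 -c "
from h import *
rep()"
```

```text
t 8.0667 bottom over seat mm 106.92103798507985 row xy to seat [0.293 0.247] yaw 31.79 F [-0.6  0.1 -2. ] T [-0.04  0.03  0.03] tilt 0.56 w 53.53890339821245 j7 -0.93
```

```bash
python3 -m jog '[40,0.29,0.25,0.4,0.2,40,0,0,0.5,0,40,0,0,0.4,0,40,0,0,0.1,0,40,0,0,0,0]' 40 >/dev/null; python3 -c "
from h import *
rep()"
```

```text
t 8.4833 bottom over seat mm 50.19511212486129 row xy to seat [-0.098  0.121] yaw 30.64 F [ 0.5  0.4 -0.4] T [-0.05  0.   -0.03] tilt 0.63 w 53.335703024036164 j7 -1.0
```

```bash
python3 -m jog '[40,-0.08,0.11,0,0,40,0,0,0,0,40,0,0,0,0]' 40 >/dev/null; python3 -c "
from h import *
rep();rep()"
```

```text
t 8.7333 bottom over seat mm 51.80113796819345 row xy to seat [-0.022  0.021] yaw 30.65 F [ 0.1  0.7 -1.1] T [-0.05  0.04  0.  ] tilt 0.63 w 53.71496149938049 j7 -0.99
t 8.7333 bottom over seat mm 51.80113796819345 row xy to seat [-0.022  0.021] yaw 30.65 F [ 0.1  0.7 -1.1] T [-0.05  0.04  0.  ] tilt 0.63 w 53.71496149938049 j7 -0.99
```

Within 1.2 mm of the axis, inside the taper's lead-in. Now I lower onto the pin in steps.

```bash
python3 -m jog '[40,-0.02,0.02,0.25,0,40,0,0,0.2,0,40,0,0,0.15,0,40,0,0,0,0]' 40 >/dev/null; python3 -c "
from h import *
rep()"; python3 -m jog '[40,0,0,0.1,0,40,0,0,0.1,0,40,0,0,0,0]' 40 >/dev/null; python3 -c "
from h import *
rep()"
```

```text
t 9.0667 bottom over seat mm 27.707212393260043 row xy to seat [-0.011 -0.031] yaw 30.56 F [-0.8  0.1 -1.1] T [-0.03 -0.03  0.03] tilt 0.62 w 53.80089083873825 j7 -1.0
t 9.3167 bottom over seat mm 18.23369861824524 row xy to seat [-0.008 -0.023] yaw 30.55 F [ 0.4  1.  -1.7] T [-0.02  0.03  0.04] tilt 0.61 w 53.663753921640925 j7 -1.0
```

```bash
python3 -m jog '[40,0,-0.02,0.1,0,40,0,0,0,0]' 40 >/dev/null; python3 -c "
from h import *
rep()"; python3 -m jog '[40,0,0,0.1,0,40,0,0,0,0]' 40 >/dev/null; python3 -c "
from h import *
rep()"
```

```text
t 9.4833 bottom over seat mm 13.678001124883307 row xy to seat [-0.01   0.002] yaw 30.56 F [-1.1 -0.4 -0.8] T [-0.03  0.    0.07] tilt 0.61 w 53.667511636806466 j7 -1.01
t 9.65 bottom over seat mm 9.385025053052498 row xy to seat [-0.014  0.003] yaw 30.57 F [-0.5  0.2 -0.6] T [-0.    0.   -0.07] tilt 0.62 w 53.582026924928265 j7 -1.01
```

Already well below the pin height (19 mm) with no resistance, so the keyways seem to be over the pin. I'll keep going until the spring pushes back.

```bash
python3 -m jog '[40,-0.01,0,0.07,0,40,0,0,0,0]' 40 >/dev/null; python3 -c "
from h import *
rep()"; python3 -m jog '[40,0,0,0.07,0,40,0,0,0,0]' 40 >/dev/null; python3 -c "
from h import *
rep()";  python3 -m jog '[40,0,0,0.05,0,40,0,0,0,0]' 40 >/dev/null; python3 -c "
from h import *
rep()"
```

```text
t 9.8167 bottom over seat mm 6.379798433335041 row xy to seat [-0.007  0.002] yaw 30.57 F [-0.6 -0.8 -1.1] T [-0.02  0.01  0.05] tilt 0.62 w 53.267225301587246 j7 -1.01
t 9.9833 bottom over seat mm 3.721393420447056 row xy to seat [-0.017 -0.005] yaw 30.57 F [-0.8 -0.3  0.9] T [-0.03  0.14 -0.06] tilt 0.64 w 53.434069108960216 j7 -1.01
t 10.15 bottom over seat mm 2.149525704415456 row xy to seat [-0.022 -0.01 ] yaw 30.57 F [-1.2  1.5  4.4] T [ 0.01  0.43 -0.05] tilt 0.64 w 53.745105236018034 j7 -1.02
```

```bash
python3 -m jog '[40,-0.02,0,0.06,0,40,0,0,0,0]' 60 >/dev/null; python3 -c "
from h import *
rep()"; python3 -m jog '[40,0,0,0.07,0,40,0,0,0,0]' 60 >/dev/null; python3 -c "
from h import *
rep()";  python3 -m jog '[40,0,0,0.07,0,40,0,0,0,0]' 60 >/dev/null; python3 -c "
from h import *
rep()"
```

```text
t 10.3167 bottom over seat mm 0.6020776569681946 row xy to seat [-0.024 -0.011] yaw 30.59 F [-3.5 -0.4  7. ] T [-0.07  0.67  0.01] tilt 0.7 w 53.025046969669255 j7 -1.02
t 10.4833 bottom over seat mm 0.46407186408088663 row xy to seat [-0.026 -0.012] yaw 30.58 F [-3.4  0.9  7.1] T [0.1 0.8 0. ] tilt 0.67 w 53.54667371394357 j7 -1.02
t 10.65 bottom over seat mm 0.56458167700639 row xy to seat [-0.029 -0.014] yaw 30.58 F [-4.1  0.7  6.2] T [ 0.14  0.73 -0.03] tilt 0.67 w 53.09357613511736 j7 -1.02
```

Zero rows let the push relax, so I'll end on a pushing row.

```bash
python3 -m jog '[40,-0.02,-0.01,0.1,0,40,0,0,0.12,0]' 60 >/dev/null; python3 -c "
from h import *
rep()"; python3 -m jog '[40,0,0,0.15,0,40,0,0,0.15,0]' 60 >/dev/null
python3 - <<'E'
from h import *
rep()
im=cv2.cvtColor(get_image("scene"),cv2.COLOR_RGB2BGR);cv2.imwrite("pics/s2.png",cv2.resize(im[150:310,200:400],None,fx=3.5,fy=3.5,interpolation=2))
rep()
E
```

```text
t 10.8167 bottom over seat mm -0.8944590969803962 row xy to seat [-0.039 -0.018] yaw 30.55 F [-27.    7.1  72.9] T [1.88 6.08 0.22] tilt 0.78 w 53.28839230742711 j7 -1.03
t 10.9833 bottom over seat mm -1.500011135895582 row xy to seat [-0.048 -0.019] yaw -329.43 F [-27.2   5.4  80.4] T [1.54 6.45 0.3 ] tilt 0.91 w 53.37481754056269 j7 -1.03
t 11.0333 bottom over seat mm -1.4526591777686977 row xy to seat [-0.048 -0.019] yaw -329.43 F [-24.3   4.7  72.5] T [1.35 5.82 0.31] tilt 0.92 w 53.129084797401404 j7 -1.03
```

View pics/s2.png

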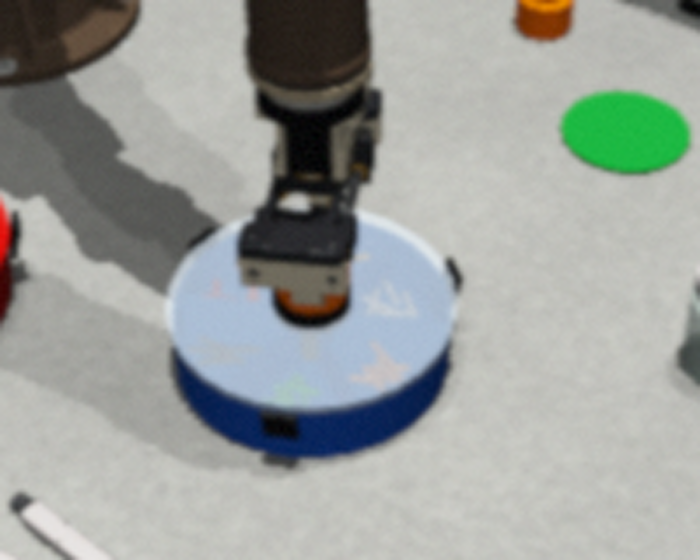

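The collar sits on the black boss with a hard stop, at 72–80 N and about 27 N sideways. That is more than needed, so I'll ease to a moderate held push.

```bash
python3 -m jog '[40,0,0,0,0,40,0,0,0,0,40,0,0,0.05,0]' 60 >/dev/null; python3 -c "
from h import *
rep()"; python3 -m jog '[40,0,0,0.05,0]' 60 >/dev/null;python3 -c "
from h import *
rep()"
```

```text
t 11.2833 bottom over seat mm 1.9629824840923238 row xy to seat [-0.052 -0.022] yaw -329.41 F [-2.1  0.4  4.3] T [0.19 0.45 0.05] tilt 1.17 w 52.98561440326714 j7 -1.03
t 11.3667 bottom over seat mm 0.19613137269343384 row xy to seat [-0.053 -0.022] yaw -329.41 F [-2.7  0.1  6.2] T [0.25 0.64 0.02] tilt 1.19 w 53.20415416598973 j7 -1.03
```

```bash
python3 -m jog '[40,-0.02,-0.01,0.07,0,40,0,0,0.07,0]' 60 >/dev/null; python3 -c "
from h import *
rep()"; python3 -m jog '[40,0,0,0.08,0]' 60 >/dev/null;python3 -c "
from h import *
rep()
get_image('scene');get_image('scene');rep()"
```

```text
t 11.5333 bottom over seat mm -1.5354545511083035 row xy to seat [-0.057 -0.027] yaw -329.44 F [-24.3   3.7  69.6] T [ 1.67  5.81 -0.01] tilt 1.32 w 53.01993998737952 j7 -1.04
t 11.6167 bottom over seat mm -1.5063685387083636 row xy to seat [-0.056 -0.027] yaw -329.47 F [-21.    3.7  60.6] T [1.62 5.   0.05] tilt 1.35 w 52.90322839819291 j7 -1.04
t 11.7167 bottom over seat mm -1.4409395474373476 row xy to seat [-0.056 -0.027] yaw -329.46 F [-18.4   3.2  53.1] T [1.45 4.4  0.05] tilt 1.36 w 53.02683993846858 j7 -1.04
```

The force drifts down a little. I'll let time pass at the held target to confirm it settles on the boss.

Run:
```python
from h import *
for k in range(3):
    for i in range(8):get_image("scene")
    rep()
```

```text
t 12.1167 bottom over seat mm -1.4343401863096545 row xy to seat [-0.056 -0.027] yaw -329.46 F [-18.    3.7  52.2] T [1.43 4.4  0.05] tilt 1.37 w 53.29575806113165 j7 -1.04
t 12.5167 bottom over seat mm -1.444331103438154 row xy to seat [-0.057 -0.026] yaw -329.46 F [-18.1   2.7  53.8] T [1.43 4.35 0.06] tilt 1.37 w 53.43400100863708 j7 -1.04
t 12.9167 bottom over seat mm -1.4508758821398375 row xy to seat [-0.056 -0.027] yaw -329.46 F [-17.9   3.2  53.6] T [1.44 4.37 0.08] tilt 1.37 w 53.34284058991744 j7 -1.04
```

Run:
```python
from h import *
c=camera_params("scene");im=cv2.cvtColor(get_image("scene"),cv2.COLOR_RGB2BGR)
H,S,V=cv2.split(cv2.cvtColor(im,cv2.COLOR_BGR2HSV));m=((H<24)&(S>120)&(V>50)).astype(np.uint8)
g=proj(c,[*SEAT,.085]);ce,st=blob(m,g);print("orange",ce,st,"lowest row",st[1]+st[3]-1)
u=c["xyz"][:2]-SEAT;u=u/np.hypot(*u)
for z in(.07,.075,.082):print(z,proj(c,[*(SEAT+.027*u),z]))
col=im[225:250,int(round(proj(c,[*(SEAT+.027*u),.07])[0]))];print(col.tolist())
rep()
```

```text
orange [288.5        236.28205128] [279 232  20   8  78] lowest row 239
0.07 [289.46965185 239.45410151]
0.075 [289.43615297 238.0490557 ]
0.082 [289.38898555 236.0707097 ]
[[66, 76, 77], [85, 98, 103], [91, 106, 111], [91, 105, 110], [92, 108, 112], [94, 107, 112], [95, 107, 114], [90, 104, 109], [92, 104, 109], [91, 103, 108], [88, 101, 107], [81, 97, 108], [47, 70, 111], [14, 51, 109], [8, 39, 89], [9, 20, 47], [9, 11, 16], [24, 24, 21], [84, 81, 77], [161, 155, 146], [189, 181, 172], [193, 185, 176], [195, 186, 176], [195, 185, 176], [195, 186, 175]]
t 12.9667 bottom over seat mm -1.4258948761539796 row xy to seat [-0.057 -0.026] yaw -329.46 F [-17.6   3.2  53. ] T [1.45 4.38 0.06] tilt 1.37 w 53.3433192164667 j7 -1.04
```

The collar's lower edge is at row 239, which matches the seat height (239.5). Sitting on top of the pin at the post's stop would have put it near 236. I'm handing in.

```bash
python3 -c "
from h import *
print(sign_off());rep()"
```

```text
the job is handed in; nothing more can be done
None
the job is handed in; nothing more can be done
```

The orange collar is home on the black boss of the blue organizer, still gripped and pushed down, and I handed the job in at about 13 s. No verdict was reported.

**What I did:**
- I took the collar from the green pad and carried it to the blue organizer.
- I found the pin's direction, and one keyway seen through the bore, in the wrist pictures. I turned the collar about 11° in the air to line them up.
- The keyways went straight over the cross-pin as I lowered it, so I never had to turn it under light pressure as you described.
- I pushed it down against the spring to the hard stop.

**Last checks:**
- **Push:** it held steady at about 53 N down for over a second. The post's spring alone could give no more than about 12 N, so the collar is on a hard stop.
- **Seating:** in the scene camera its lower edge is at row 239, against 239.5 expected at home. About 236 would have meant it was sitting on top of the pin.
- **Grip and tilt:** the opening is 53.3 mm on the 54 mm collar, and the tool is tilted 1.4° (0.024 rad).

**What disagreed or fell short:**
- The fingertips sat about 35 mm higher than the stated tool geometry implied. My first grasp closed on air above the collar, and I corrected it from the wrist picture.
- The arm's reading put the collar about 1.4 mm below the seat and 2.5 mm off-centre. I put this down to slip or give in the grip under the push, with about 18 N of side force remaining. The post's 2 mm bore clearance should keep the collar itself centred, but I did not measure that.
- My first push home peaked at about 85 N, higher than needed but under the 120 N limit.
- I could not read the post joint directly. I never went near the jar, level or pliers, and did not check their positions again at the end.

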